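# Opener at the ready over the bottle on the coaster

## Task

Get the bottle ready to open: first stand the brown bottle upright on the green glass coaster and let go of it, then draw the red-handled bottle opener out of its slanted wooden holder and turn it level, its flat faces up and down. Finish while still holding the opener raised and still, with its ring centred over the bottle cap, a few centimetres above it and touching nothing but the gripper. Do not tip the bottle over, and leave the other things on the table where they are.

Things in the scene. Friction and masses are not known exactly. Their poses are not given: they have to be found in the camera images.
- bottle_center (a point): loose brown glass bottle, 178 mm tall, about 0.4 kg; upright at the start, z up along it. Point on its axis, half-way up (89 mm above its underside). Body 62 mm diameter up to 85 mm, a shoulder narrowing to a 27 mm neck from 125 to 165 mm above the underside, then a brass cap 29 mm across and 13 mm high
- bottle_cap (a point): centre of the top of the bottle's cap, 178 mm above the bottle's underside; same axes as the bottle
- coaster_top (a point): loose round green glass coaster, 100 mm diameter, 10 mm thick, lying flat, about 0.25 kg. Point at the centre of its upper face, z up
- opener_handle (a point): loose bottle opener, 180 mm long, about 0.12 kg: middle of its red handle (100 long, 20 wide, 12 thick). x along it to the handle's free end, y across its width, z normal to its flat faces. Starts ring-first in the holder, handle all free, sloping up away from the robot 0.70 rad above level. Heavier at the ring: centre of mass about 70 mm along -x, so grip firmly (40 N or more)
- opener_ring (a point): centre of the opener's flat steel ring (42 mm outside diameter, 26 mm hole, 8 mm thick), 109 mm from the middle of the handle along -x of the opener and 2 mm along -z; same axes as the handle. A steel shank 20 mm wide and 8 mm thick joins it to the handle
- sleeve_mouth (a point): open upper end of the fixed wooden holder's sleeve, on the opener's centre line. Axes of the foot (130 x 90 mm): z up, x level the way the sleeve rises (0.70 rad above level). Sleeve 78 mm deep along its slope, 46 wide, 18 high inside, walls 4 to 5; the opener slides out freely along the slope (2 mm play each side, 6 above). Holder top about 110 mm above the table
- bottle: the brown bottle; origin at the centre of its underside, z up along it
- opener: the bottle opener; origin at the middle of its handle, axes as for the handle point
- holder: the fixed wooden holder; origin under its foot's centre on the table, x level towards the handle end
- mug: white ceramic mug, 82 mm across, 95 mm tall, bystander to be left alone; origin at the centre of its underside, ear at +y
- swatter: orange plastic fly swatter lying flat, 425 mm long, bystander; origin on the table near its middle, x towards the 100 x 110 mm paddle (paddle centre 165 mm along x)
- sunscreen: yellow sunscreen bottle, 52 mm diameter, 150 mm tall, bystander; origin at the centre of its underside
- succulent: succulent in a terracotta pot, 96 mm across, 115 mm tall, bystander; origin at the centre of its underside
- candle: lidded green glass candle jar, 74 mm diameter, 75 mm tall, bystander; origin at the centre of its underside
Not all that is in view belongs to the job. Of the things like the opener, leave any that is blue, purple or turquoise; of the rest the smaller one is meant.

How it is judged:
By the outcome, as a careful person would: the job done as asked, in the order asked, and still so for the second after the job is handed in, while the arm keeps its last pose, push and grip.
It also fails if it takes over 51 s, if anything falls off the work surface, if the arm or the gripper's body presses on something with over 40 N, if the wrist force passes 120 N, or if a joint passes its speed limit or range.

## Robot

A 7-joint arm with a two-finger parallel gripper is mounted at the origin on the work surface. World frame = base frame: x ahead of the robot, y to its left, z up, the work surface at z = 0. Lengths are in m, angles in rad, forces in N, time in s.
With the tool pointing down it reaches from about 0.4 to 0.85 m from the base axis. Payload 10.4 kg.
Tool frame: the origin (TCP) lies between the finger pads; the fingertips stand r.nose_length ahead of it and the grasp point (between the pads) lies 6 mm ahead of it (r.nose_length is the distance from the TCP to the fingertips, in m); z points along the fingers, x is the direction in which the jaws open and shut, and the axes are right-handed (so a half turn about z gives the same grasp; the last joint's range is limited). The gripper opens to 87 mm and grips with 3 to 60 N. Pads are 19 mm wide; open, the fingers measure 117 mm over their backs; the gripper's body (75 mm by 190 mm) begins 51 mm behind the grasp point.
Start: joints at [1.233, 0.332, -0.065, 1.46, 0.022, 1.35, -0.088], TCP at [0.194, -0.594, 0.248] pointing down, gripper open.
Joint ranges: [-2.6, 2.6], [-0.5, 2.12], [-1.47, 1.34], [0.16, 2.42], [-1.27, 4.41], [0.06, 2.06], [-2.6, 2.6]. Speed limits (rad/s): [2.22, 2.22, 2.79, 2.79, 3.14, 3.14, 3.14].

## Interface

Orientations are given as a unit quaternion [x, y, z, w].
In Python, from bench import r gives the robot as it stands. The module is installed in compiled form; this text tells all that it offers.
- The arm moves only by the shell command python3 -m creep 'ROWS' [OPENING] [FORCE]. ROWS is JSON, a list of rows, each an object of numbers: "x", "y", "z": the shift along the world's x, y, z in m; "spin": the turn about the world's z in degrees. In form: [{"x": .., "y": .., "z": .., "spin": ..}, ...]. A call has 1 to 12 rows; each row is the pose to reach, as a shift and turn from the pose commanded when the call began; what a row does not reach only later rows make up. A row lasts 1/8 s, in which the tool goes at most 62.5 mm and 10.7 degrees, less where a joint would pass 70% of its speed; a pose out of reach is approached as far as the arm can. A call with a gripper value outside its range is refused whole. OPENING is the finger opening in m, from 0 to 0.087, set as the call begins (- or left out, the last holds). The fingers move at their own pace and stop on an object; FORCE is the grip in N (left out, the last holds). Time passes only in rows, so rows that repeat a pose let the fingers close. It gives the time, the measured TCP pose, the force and the opening at its end, in the units of the state.
- r.read_state(): the state, without advancing time (a new reading comes with each control period).
- r.camera(name): name is "side" or "top" or "wrist"; returns a dict with "pixels" (480x640x3 uint8, blue, green, red), "z_map" (480x640 float32, m along the optical axis (not along the pixel's ray), 0 where there is no reading), "K" (3x3 intrinsics, pixels), "R" (3x3) and "t" (3): a world point X has camera coordinates R X + t. Camera axes: x right, y down, z forward; pixel columns grow to the right and rows downward; lengths in m; the calibration is good to about 2 mm. A picture is of the moment at which its call begins.
- r.close_job(): hands the job in, once; it reports no verdict.
The state is a dict: "time": time; "joint_positions": joint angles; "joint_vel": joint speeds; "joint_torque": joint torques, N m; "ee_pos": TCP position; "eef_rot": TCP orientation; "ft_force": force on the tool from outside, world axes, zero at the start; "torque": the same for the moment, N m; "width": finger opening in m.
Only numpy, scipy, OpenCV 4.12 (cv2) and the standard library are available. Lean on these libraries where they do the work, as an engineer would, in place of code of your own. Each camera call takes 0.05 s, during which the arm holds its last target. There are 200 camera calls.

## Working session

There is one attempt and no reset: what is moved stays moved. The work goes in short steps, Python scripts to look and compute and a shell command to move; the robot and the scene stay as the last step left them, time stands still between calls to the robot, and variables do not carry over. Pictures are saved under pics/ and viewed, about 8 in all and at most 12, crops included, and the job is handed in when it is done.

```bash
mkdir -p pics
cat > h.py <<'E'
from bench import r
import numpy as np, cv2
def cam(n,save=None):
    c=r.camera(n)
    if save: cv2.imwrite(f'pics/{save}.png',c['pixels'])
    return c
def cloud(c):
    v,u=np.mgrid[:480,:640]; z=c['z_map']; K=c['K']
    P=np.stack([(u-K[0,2])/K[0,0]*z,(v-K[1,2])/K[1,1]*z,z],-1)
    return (P-c['t'])@c['R']      # R^T (P-t)
def ray(c,uv,h):
    d=c['R'].T@np.linalg.inv(c['K'])@np.array([uv[0],uv[1],1.]); o=-c['R'].T@c['t']
    return o+d*(h-o[2])/d[2]
def proj(c,X):
    p=c['K']@(c['R']@np.array(X)+c['t']); return p[:2]/p[2]
E
python3 - <<'E'
from h import *
s=r.read_state(); print(r.nose_length,{k:np.round(s[k],3).tolist() for k in('time','ee_pos','eef_rot','width')})
a=cam('top','top0');b=cam('side','side0')
for c in(a,b): print(np.round(-c['R'].T@c['t'],3),np.round(c['R'][2],2),c['K'][0,0])
np.savez('c0.npz',**{f'{n}_{k}':c[k] for n,c in(('top',a),('side',b)) for k in c})
E
```

```text
0.025 {'time': 0.0, 'ee_pos': [0.193, -0.594, 0.247], 'eef_rot': [0.809, -0.587, -0.001, -0.0], 'width': 0.087}
[ 0.406 -0.008  1.44 ] [ 0.05  0.   -1.  ] 512.2578887382723
[0.413 1.042 1.074] [ 0.06 -0.74 -0.66] 576.4865835329191
```

View pics/top0.png

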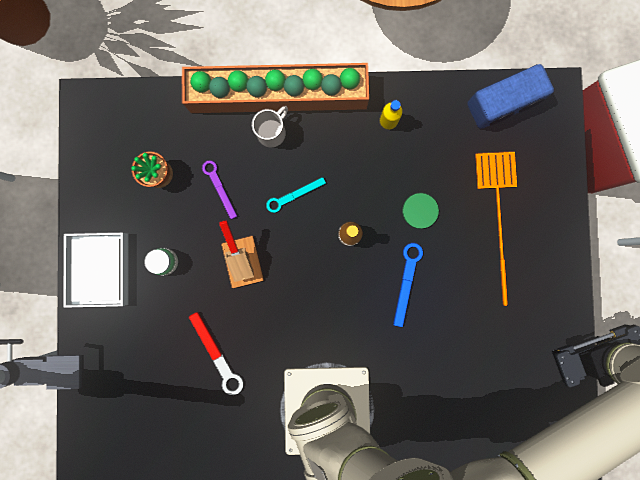

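View pics/side0.png

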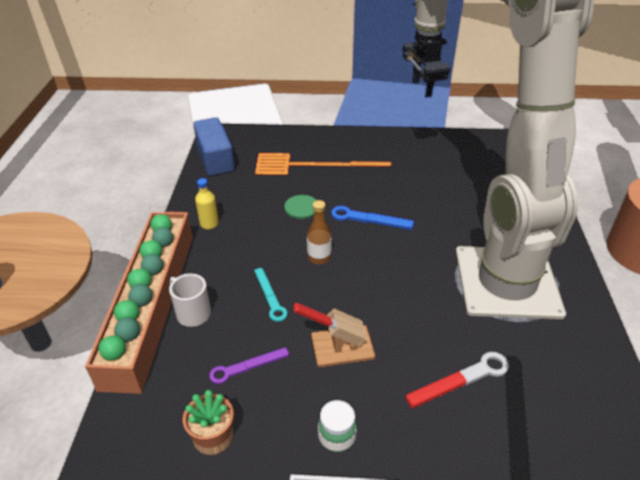

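Top view: bottle cap (352,231), coaster (421,210), holder (242,262) with red handle (222,222)–(234,250). The larger red opener (215,350) is a decoy, as are the purple, turquoise and blue ones. The side view agrees. Measuring now.

Run:
```python
from h import *
d=np.load('c0.npz')
C={n:{k:d[f'{n}_{k}'] for k in('pixels','z_map','K','R','t')} for n in('top','side')}
def comp(c,lo,hi,seed):
    h=cv2.cvtColor(c['pixels'],cv2.COLOR_BGR2HSV); m=cv2.inRange(h,lo,hi)
    n,l,s,ce=cv2.connectedComponentsWithStats(m)
    i=min(range(1,n),key=lambda i:np.hypot(*(ce[i]-seed))+(1e3 if s[i,4]<15 else 0))
    return l==i,ce[i],s[i,4]
T,S=C['top'],C['side']; PT,PS=cloud(T),cloud(S)
for n,c,P,seeds in(('top',T,PT,((421,210),(352,231),(229,236))),('side',S,PS,((300,206),(319,205),(312,315)))):
  for nm,(lo,hi),sd in zip(('coaster','cap','handle'),(((40,60,30),(90,255,255)),((18,120,120),(32,255,255)),((0,160,60),(6,255,255))),seeds):
    m,ce,a=comp(c,lo,hi,sd); X=P[m&(c['z_map']>0)]
    print(n,nm,ce.round(1),a,'med',np.median(X,0).round(4),'min',X.min(0).round(3),'max',X.max(0).round(3))
    if nm=='coaster': print('  ray',ray(c,ce,.01).round(4))
    if nm=='cap': print('  ray',ray(c,ce,.178).round(4),ray(c,ce,.172).round(4))
    if nm=='handle':
      X=X[X[:,2]>.03]; mu=X.mean(0); u,s,v=np.linalg.svd(X-mu); ax=v[0]*np.sign(v[0][2]); p=(X-mu)@ax
      nrm=v[2]*np.sign(v[2][2])
      print('  mean',mu.round(4),'axis',ax.round(3),'pitch',np.arcsin(ax[2]).round(3),'yaw deg',np.degrees(np.arctan2(ax[1],ax[0])).round(2),'range',np.percentile(p,[1,99]).round(3),'normal',nrm.round(2),s.round(3))
      print('  lower,upper',(mu+ax*np.percentile(p,1)).round(4),(mu+ax*np.percentile(p,99)).round(4))
```

```text
top coaster [420.1 210.3] 1042 med [ 0.5462 -0.2731  0.0107] min [ 0.496 -0.326 -0.004] max [ 0.597 -0.223  0.02 ]
  ray [ 0.5462 -0.2734  0.01  ]
top cap [351.9 230.6] 117 med [ 0.4835 -0.0726  0.1783] min [ 0.47  -0.087  0.108] max [ 0.502 -0.06   0.184]
  ray [ 0.4831 -0.0722  0.178 ] [ 0.4835 -0.0725  0.172 ]
top handle [228.1 236.2] 253 med [0.4788 0.241  0.1373] min [ 0.438  0.224 -0.001] max [0.527 0.293 0.167]
  mean [0.4778 0.241  0.1368] axis [0.758 0.171 0.63 ] pitch 0.681 yaw deg 12.7 range [-0.051  0.045] normal [-0.63 -0.08  0.78] [0.456 0.088 0.04 ]
  lower,upper [0.4391 0.2322 0.1046] [0.512  0.2487 0.1651]
side coaster [299.5 206. ] 639 med [ 0.5504 -0.2686  0.0087] min [ 0.496 -0.344 -0.006] max [ 0.6   -0.066  0.166]
  ray [ 0.5505 -0.2684  0.01  ]
side cap [319.2 208.3] 46 med [ 0.4805 -0.0609  0.1709] min [ 0.471 -0.306 -0.006] max [ 0.493 -0.055  0.182]
  ray [ 0.4798 -0.0546  0.178 ] [ 0.4803 -0.0619  0.172 ]
side handle [312.2 314.1] 360 med [0.4786 0.2467 0.1333] min [ 0.439  0.098 -0.005] max [0.52  0.262 0.165]
  mean [0.4782 0.2469 0.1344] axis [0.748 0.159 0.644] pitch 0.7 yaw deg 12.0 range [-0.049  0.045] normal [-0.66  0.1   0.74] [0.534 0.115 0.055]
  lower,upper [0.4415 0.2391 0.1028] [0.5118 0.254  0.1633]
```

```bash
python3 -m creep '[{"x":0.02,"y":0.04},{"x":0.05,"y":0.09},{"x":0.08,"y":0.145},{"x":0.11,"y":0.2},{"x":0.14,"y":0.255},{"x":0.17,"y":0.31},{"x":0.2,"y":0.365},{"x":0.23,"y":0.42},{"x":0.26,"y":0.475},{"x":0.28,"y":0.51},{"x":0.29,"y":0.522},{"x":0.29,"y":0.522}]' 0.087
```

```text
invalid input at $[0]: expected keys x, y, z, spin
```

```bash
python3 -m creep '[{"x":0.02,"y":0.04,"z":0,"spin":0},{"x":0.05,"y":0.09,"z":0,"spin":0},{"x":0.08,"y":0.145,"z":0,"spin":0},{"x":0.11,"y":0.2,"z":0,"spin":0},{"x":0.14,"y":0.255,"z":0,"spin":0},{"x":0.17,"y":0.31,"z":0,"spin":0},{"x":0.2,"y":0.365,"z":0,"spin":0},{"x":0.23,"y":0.42,"z":0,"spin":0},{"x":0.26,"y":0.475,"z":0,"spin":0},{"x":0.28,"y":0.51,"z":0,"spin":0},{"x":0.29,"y":0.522,"z":0,"spin":0},{"x":0.29,"y":0.522,"z":0,"spin":0}]' 0.087
```

```text
time: 1.6
ee_pos: [0.4836, -0.0723, 0.2472]
eef_rot: [0.809, -0.587, -0.0, 0.0]
ft_force: [-0.4, -0.3, 0.4]
width: 0.0869
```

```bash
python3 -m creep '[{"x":0,"y":0,"z":-0.03,"spin":0},{"x":0,"y":0,"z":-0.065,"spin":0},{"x":0,"y":0,"z":-0.09,"spin":0},{"x":0,"y":0,"z":-0.096,"spin":0},{"x":0,"y":0,"z":-0.096,"spin":0}]' 0.087 && python3 -m creep '[{"x":0,"y":0,"z":0,"spin":0},{"x":0,"y":0,"z":0,"spin":0},{"x":0,"y":0,"z":0,"spin":0},{"x":0,"y":0,"z":0,"spin":0},{"x":0,"y":0,"z":0,"spin":0},{"x":0,"y":0,"z":0,"spin":0}]' 0 30
```

```text
time: 2.22
ee_pos: [0.4834, -0.0733, 0.1519]
eef_rot: [0.809, -0.588, 0.0, 0.0]
ft_force: [-0.4, 0.5, 0.6]
width: 0.0869
time: 2.98
ee_pos: [0.4835, -0.0723, 0.1516]
eef_rot: [0.809, -0.588, 0.0, 0.0]
ft_force: [-0.7, -0.3, 0.6]
width: 0.035
```

```bash
python3 -m creep '[{"x":0,"y":0,"z":0,"spin":0},{"x":0,"y":0,"z":0,"spin":0},{"x":0,"y":0,"z":0,"spin":0}]' 0 30 && python3 -m creep '[{"x":0,"y":0,"z":0.01,"spin":0},{"x":0,"y":0,"z":0.03,"spin":0},{"x":0,"y":0,"z":0.04,"spin":0},{"x":0,"y":0,"z":0.04,"spin":0}]'
```

```text
time: 3.35
ee_pos: [0.4835, -0.0724, 0.1515]
eef_rot: [0.809, -0.588, 0.0, 0.0]
ft_force: [0.8, -1.2, -0.1]
width: 0.0276
time: 3.85
ee_pos: [0.4838, -0.0723, 0.1921]
eef_rot: [0.809, -0.588, 0.001, -0.0]
ft_force: [-0.1, -0.6, -4.0]
width: 0.0282
```

```bash
python3 -m creep '[{"x":0.006,"y":-0.02,"z":0,"spin":0},{"x":0.018,"y":-0.06,"z":0,"spin":0},{"x":0.032,"y":-0.1,"z":0,"spin":0},{"x":0.045,"y":-0.145,"z":0,"spin":0},{"x":0.056,"y":-0.18,"z":0,"spin":0},{"x":0.062,"y":-0.196,"z":0,"spin":0},{"x":0.063,"y":-0.201,"z":0,"spin":0},{"x":0.063,"y":-0.201,"z":-0.01,"spin":0},{"x":0.063,"y":-0.201,"z":-0.02,"spin":0},{"x":0.063,"y":-0.201,"z":-0.026,"spin":0},{"x":0.063,"y":-0.201,"z":-0.028,"spin":0},{"x":0.063,"y":-0.201,"z":-0.029,"spin":0}]'
python3 - <<'E'
from h import *
c=cam('side','s1'); cv2.imwrite('pics/s1c.png',cv2.resize(c['pixels'][100:300,220:420],None,fx=3,fy=3))
E
```

```text
time: 5.35
ee_pos: [0.5466, -0.2732, 0.1627]
eef_rot: [0.809, -0.587, 0.0, 0.0]
ft_force: [0.4, -0.3, -4.9]
width: 0.028
```

View pics/s1c.png

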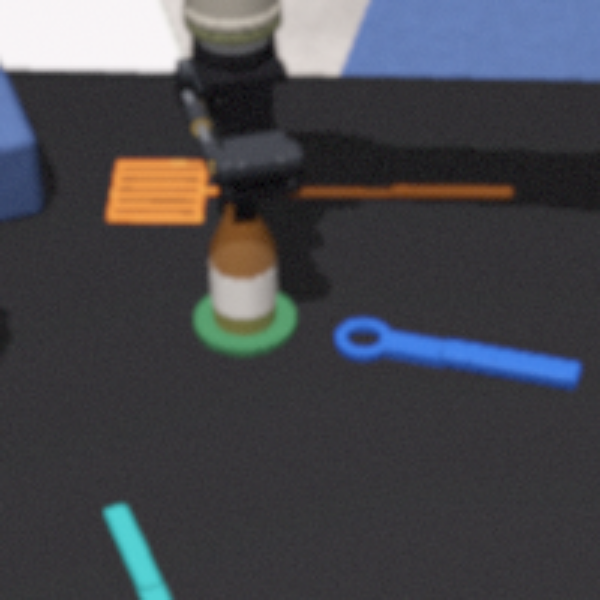

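The crop shows the bottle upright over the middle of the coaster, about (243,300). I'll lower the last 1–2 mm and release.

```bash
python3 -m creep '[{"x":0,"y":0,"z":-0.001,"spin":0},{"x":0,"y":0,"z":-0.002,"spin":0},{"x":0,"y":0,"z":-0.002,"spin":0}]' && python3 -m creep '[{"x":0,"y":0,"z":0,"spin":0},{"x":0,"y":0,"z":0,"spin":0},{"x":0,"y":0,"z":0,"spin":0},{"x":0,"y":0,"z":0,"spin":0}]' 0.055 && python3 -m creep '[{"x":0,"y":0,"z":0.02,"spin":0},{"x":0,"y":0,"z":0.06,"spin":0},{"x":0,"y":0,"z":0.1,"spin":0},{"x":0,"y":0,"z":0.12,"spin":0},{"x":0,"y":0,"z":0.12,"spin":0}]'
```

```text
time: 5.78
ee_pos: [0.5471, -0.2735, 0.1616]
eef_rot: [0.809, -0.588, 0.001, -0.0]
ft_force: [-1.5, -0.2, 3.5]
width: 0.0276
time: 6.28
ee_pos: [0.5465, -0.2733, 0.1605]
eef_rot: [0.809, -0.588, -0.0, 0.0]
ft_force: [0.0, -0.3, -0.0]
width: 0.0531
time: 6.9
ee_pos: [0.5474, -0.2735, 0.2834]
eef_rot: [0.809, -0.588, 0.002, -0.0]
ft_force: [0.3, 0.2, -0.0]
width: 0.055
```

```bash
python3 -m creep '[{"x":-0.003,"y":0.03,"z":0,"spin":-1},{"x":-0.01,"y":0.08,"z":0,"spin":-2},{"x":-0.017,"y":0.135,"z":0,"spin":-3},{"x":-0.025,"y":0.19,"z":0,"spin":-4},{"x":-0.032,"y":0.245,"z":0,"spin":-5},{"x":-0.039,"y":0.3,"z":0,"spin":-5.5},{"x":-0.046,"y":0.355,"z":0,"spin":-5.5},{"x":-0.053,"y":0.41,"z":0,"spin":-5.5},{"x":-0.06,"y":0.465,"z":0,"spin":-5.5},{"x":-0.065,"y":0.505,"z":0,"spin":-5.5},{"x":-0.066,"y":0.516,"z":0,"spin":-5.5},{"x":-0.066,"y":0.516,"z":0,"spin":-5.5}]' 0.055
python3 - <<'E'
from h import *
c=cam('wrist','w1'); h=cv2.cvtColor(c['pixels'],cv2.COLOR_BGR2HSV); P=cloud(c)
m=cv2.inRange(h,(0,160,60),(6,255,255))>0
n,l,s,ce=cv2.connectedComponentsWithStats(m.astype(np.uint8)); i=1+np.argmax(s[1:,4]); m=(l==i)&(c['z_map']>0); X=P[m]
X=X[(X[:,2]>.09)]; mu=X.mean(0); u,sv,v=np.linalg.svd(X-mu,full_matrices=False); ax=v[0]*np.sign(v[0][2]); p=(X-mu)@ax
print(s[i],mu.round(4),ax.round(3),np.arcsin(ax[2]),np.degrees(np.arctan2(ax[1],ax[0])),np.percentile(p,[1,99]),(v[2]*np.sign(v[2][2])).round(3))
E
```

```text
time: 8.4
ee_pos: [0.4803, 0.2426, 0.28]
eef_rot: [0.78, -0.625, -0.0, 0.0]
ft_force: [0.5, -0.5, -0.0]
width: 0.0552
[ 305  183   29   81 2042] [0.4842 0.2438 0.1414] [0.765 0.176 0.62 ] 0.6684222472172626 12.9732398707017 [-0.05851274  0.03551599] [-0.605 -0.132  0.785]
```

View pics/w1.png

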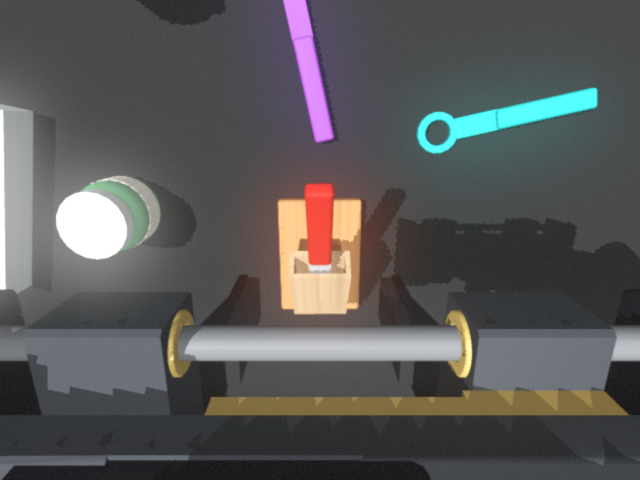

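Wrist view: handle (319,225) sits centred between the fingers (248 and 392) and aligned with them, sleeve mouth at (320,265). Descending to grip.

```bash
python3 -m creep '[{"x":0.001,"y":0,"z":-0.04,"spin":0},{"x":0.001,"y":0,"z":-0.09,"spin":0},{"x":0.001,"y":0,"z":-0.125,"spin":0},{"x":0.001,"y":0,"z":-0.14,"spin":0},{"x":0.001,"y":0,"z":-0.144,"spin":0},{"x":0.001,"y":0,"z":-0.144,"spin":0}]' && python3 -m creep '[{"x":0,"y":0,"z":0,"spin":0},{"x":0,"y":0,"z":0,"spin":0},{"x":0,"y":0,"z":0,"spin":0},{"x":0,"y":0,"z":0,"spin":0},{"x":0,"y":0,"z":0,"spin":0},{"x":0,"y":0,"z":0,"spin":0}]' 0 50
```

```text
time: 9.2
ee_pos: [0.4822, 0.2427, 0.1376]
eef_rot: [0.78, -0.626, 0.0, -0.001]
ft_force: [0.3, 0.4, 0.9]
width: 0.0549
time: 9.95
ee_pos: [0.4816, 0.2427, 0.1366]
eef_rot: [0.78, -0.626, 0.0, 0.0]
ft_force: [-0.2, 0.1, 1.3]
width: 0.0194
```

```bash
python3 -m creep '[{"x":0.0037,"y":0.0008,"z":0.0032,"spin":0},{"x":0.0112,"y":0.0025,"z":0.0097,"spin":0},{"x":0.0224,"y":0.005,"z":0.0193,"spin":0},{"x":0.0336,"y":0.0074,"z":0.029,"spin":0},{"x":0.0448,"y":0.0099,"z":0.0386,"spin":0},{"x":0.056,"y":0.0124,"z":0.0483,"spin":0},{"x":0.0672,"y":0.0149,"z":0.058,"spin":0},{"x":0.0784,"y":0.0174,"z":0.0676,"spin":0},{"x":0.086,"y":0.019,"z":0.08,"spin":0},{"x":0.086,"y":0.019,"z":0.1,"spin":0},{"x":0.086,"y":0.019,"z":0.12,"spin":0},{"x":0.086,"y":0.019,"z":0.12,"spin":0}]'
python3 - <<'E'
from h import *
c=cam('side','s2'); d=cam('wrist'); cv2.imwrite('pics/s2c.png',np.hstack([cv2.resize(c['pixels'][180:400,210:410],(400,440)),cv2.resize(d['pixels'],(400,440))]))
E
```

```text
time: 11.45
ee_pos: [0.568, 0.2624, 0.2591]
eef_rot: [0.78, -0.626, 0.001, -0.002]
ft_force: [0.2, 0.2, -1.7]
width: 0.0192
```

View pics/s2c.png

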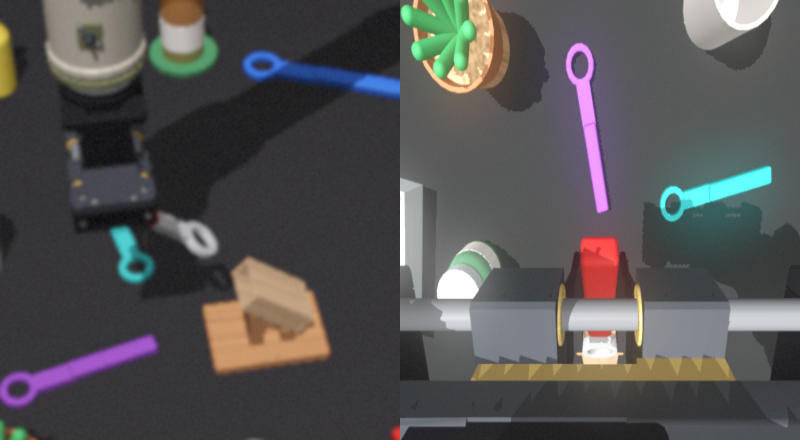

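Opener is out of the sleeve, still about 40° sloped; ring near (200,238) in the left crop. The tool can't tilt, so I'll lay the opener flat on clear table by pivoting it in the grip and then regrip it level. Carrying it to a clear spot.

```bash
python3 -m creep '[{"x":-0.005,"y":-0.02,"z":0,"spin":0},{"x":-0.013,"y":-0.065,"z":0,"spin":0},{"x":-0.022,"y":-0.12,"z":0,"spin":0},{"x":-0.032,"y":-0.175,"z":0,"spin":0},{"x":-0.042,"y":-0.23,"z":0,"spin":0},{"x":-0.052,"y":-0.285,"z":0,"spin":0},{"x":-0.06,"y":-0.325,"z":0,"spin":0},{"x":-0.063,"y":-0.342,"z":0,"spin":0},{"x":-0.063,"y":-0.342,"z":-0.04,"spin":0},{"x":-0.063,"y":-0.342,"z":-0.09,"spin":0},{"x":-0.063,"y":-0.342,"z":-0.13,"spin":0},{"x":-0.063,"y":-0.342,"z":-0.15,"spin":0}]' - 50 ; python3 -m creep '[{"x":0,"y":0,"z":-0.002,"spin":0},{"x":0,"y":0,"z":-0.005,"spin":0},{"x":0,"y":0,"z":-0.01,"spin":0},{"x":0,"y":0,"z":-0.015,"spin":0},{"x":0,"y":0,"z":-0.02,"spin":0}]' - 20
```

```text
time: 13.05
ee_pos: [0.5032, -0.079, 0.1039]
eef_rot: [0.781, -0.625, -0.002, 0.001]
ft_force: [-0.1, 0.5, -0.6]
width: 0.0196
time: 13.68
ee_pos: [0.5056, -0.0803, 0.0872]
eef_rot: [0.78, -0.626, 0.001, -0.001]
ft_force: [2.9, 1.2, 3.3]
width: 0.0194
```

```bash
python3 -m creep '[{"x":0.004,"y":0.001,"z":-0.006,"spin":0},{"x":0.008,"y":0.002,"z":-0.013,"spin":0},{"x":0.012,"y":0.0025,"z":-0.02,"spin":0},{"x":0.014,"y":0.003,"z":-0.027,"spin":0},{"x":0.016,"y":0.0035,"z":-0.034,"spin":0},{"x":0.018,"y":0.004,"z":-0.041,"spin":0},{"x":0.02,"y":0.004,"z":-0.048,"spin":0},{"x":0.02,"y":0.004,"z":-0.053,"spin":0},{"x":0.02,"y":0.004,"z":-0.056,"spin":0},{"x":0.02,"y":0.004,"z":-0.056,"spin":0}]' - 12
```

```text
time: 14.92
ee_pos: [0.5243, -0.0763, 0.0304]
eef_rot: [0.78, -0.626, -0.0, 0.0]
ft_force: [-0.2, 0.9, -0.5]
width: 0.0198
```

```bash
python3 -m creep '[{"x":0,"y":0,"z":0,"spin":0},{"x":0,"y":0,"z":0,"spin":0},{"x":0,"y":0,"z":0,"spin":0},{"x":0,"y":0,"z":0,"spin":0}]' 0.05 40; python3 -m creep '[{"x":0,"y":0,"z":0.02,"spin":0},{"x":0,"y":0,"z":0.07,"spin":0},{"x":0,"y":0,"z":0.12,"spin":0},{"x":-0.03,"y":0,"z":0.17,"spin":0},{"x":-0.07,"y":0,"z":0.19,"spin":0},{"x":-0.1,"y":0,"z":0.19,"spin":0},{"x":-0.1,"y":0,"z":0.19,"spin":0}]'
cat > meas.py <<'E'
from h import *
cs={n:cam(n) for n in('side','wrist')}
for n,c in cs.items():
    h=cv2.cvtColor(c['pixels'],cv2.COLOR_BGR2HSV); P=cloud(c)
    m=((cv2.inRange(h,(0,160,60),(6,255,255))|cv2.inRange(h,(175,160,60),(179,255,255)))>0)&(np.abs(P[...,1]+.07)<.09)&(np.abs(P[...,0]-.52)<.12)&(P[...,2]<.06)
    q=np.column_stack(np.nonzero(m)[::-1]).astype(float)
    if len(q)<30: print(n,'few',len(q)); continue
    W=np.array([ray(c,p,.012) for p in q])[:,:2].astype(np.float32); (cx,cy),(w,hh),a=cv2.minAreaRect(W)
    B=cv2.boxPoints(((cx,cy),(w,hh),a)); e=max((B[1]-B[0],B[2]-B[1]),key=np.linalg.norm); e*=np.sign(e[0])
    print(n,len(q),'centre',round(cx,4),round(cy,4),'size',round(w,4),round(hh,4),'yaw',np.degrees(np.arctan2(e[1],e[0])).round(2),'z med',np.percentile(P[m][:,2],[10,50,90]).round(4))
cv2.imwrite('pics/w3.png',np.hstack([cv2.resize(cs['wrist']['pixels'],(400,300)),cv2.resize(cs['side']['pixels'][140:290,230:430],(400,300))]))
E
python3 meas.py
```

```text
time: 15.42
ee_pos: [0.5245, -0.0763, 0.0306]
eef_rot: [0.78, -0.626, 0.0, 0.0]
ft_force: [-1.0, 0.5, 0.3]
width: 0.0478
time: 16.3
ee_pos: [0.4234, -0.0764, 0.2222]
eef_rot: [0.78, -0.626, 0.001, 0.001]
ft_force: [-0.5, -0.9, -0.0]
width: 0.0501
side 283 centre 0.5236 -0.0701 size 0.0961 0.0306 yaw 12.96 z med [0.0016 0.0098 0.0137]
wrist 643 centre 0.526 -0.0743 size 0.0879 0.0203 yaw 13.1 z med [0.008  0.0108 0.012 ]
```

View pics/w3.png

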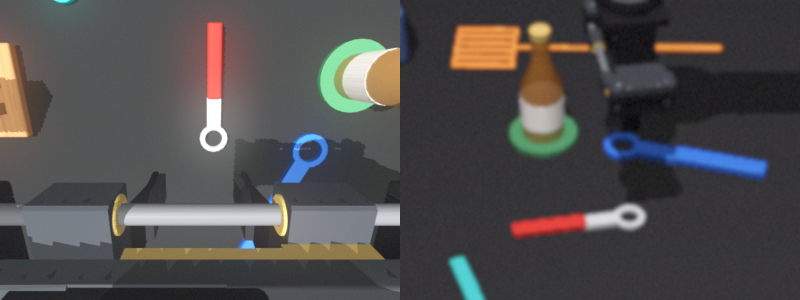

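Opener lies flat, ring to (213,137) and handle (215,60) in the left half; the bottle stands upright on the coaster. Regripping near the ring end of the handle.

```bash
python3 -m creep '[{"x":0.02,"y":-0.002,"z":-0.02,"spin":0},{"x":0.05,"y":-0.006,"z":-0.06,"spin":0},{"x":0.065,"y":-0.007,"z":-0.11,"spin":0},{"x":0.065,"y":-0.007,"z":-0.155,"spin":0},{"x":0.065,"y":-0.007,"z":-0.183,"spin":0},{"x":0.065,"y":-0.007,"z":-0.192,"spin":0},{"x":0.065,"y":-0.007,"z":-0.1945,"spin":0},{"x":0.065,"y":-0.007,"z":-0.1945,"spin":0}]' 0.05; python3 -m creep '[{"x":0,"y":0,"z":0,"spin":0},{"x":0,"y":0,"z":0,"spin":0},{"x":0,"y":0,"z":0,"spin":0},{"x":0,"y":0,"z":0,"spin":0},{"x":0,"y":0,"z":0,"spin":0},{"x":0,"y":0,"z":0,"spin":0}]' 0 57
```

```text
time: 17.4
ee_pos: [0.4904, -0.0834, 0.0271]
eef_rot: [0.78, -0.626, 0.001, -0.0]
ft_force: [0.5, 0.2, 0.4]
width: 0.05
time: 18.15
ee_pos: [0.4896, -0.0834, 0.0262]
eef_rot: [0.78, -0.626, 0.0, 0.0]
ft_force: [-2.0, -0.3, 3.8]
width: 0.0194
```

```bash
python3 -m creep '[{"x":0,"y":0,"z":0.01,"spin":0},{"x":0,"y":0,"z":0.03,"spin":0},{"x":0,"y":0,"z":0.06,"spin":0},{"x":0,"y":0,"z":0.1,"spin":0},{"x":0,"y":0,"z":0.145,"spin":0},{"x":0,"y":0,"z":0.19,"spin":0},{"x":0,"y":0,"z":0.225,"spin":0},{"x":0,"y":0,"z":0.24,"spin":0},{"x":0,"y":0,"z":0.24,"spin":0}]'
python3 - <<'E'
from h import *
s=r.read_state(); print(s['ee_pos'],s['width'])
c=cam('side'); t=cam('top'); w=cam('wrist'); np.savez('c1.npz',**{f'{n}_{k}':x[k] for n,x in(('top',t),('side',c),('wrist',w)) for k in x})
for n,x in(('side',c),('top',t),('wrist',w)): print(n,proj(x,[.384,-.108,.24]).round(),proj(x,[.49,-.083,.24]).round())
u=proj(c,[.43,-.09,.24]).astype(int)
cv2.imwrite('pics/s4.png',np.hstack([cv2.resize(c['pixels'][max(u[1]-75,0):u[1]+75,u[0]-100:u[0]+100],(400,300)),cv2.resize(w['pixels'],(400,300))]))
v=proj(t,[.43,-.09,.24]).astype(int); print(u,v)
cv2.imwrite('pics/t4.png',cv2.resize(t['pixels'][v[1]-75:v[1]+75,v[0]-100:v[0]+100],(400,300)))
cv2.imwrite('pics/s4.png',np.vstack([cv2.imread('pics/s4.png'),np.hstack([cv2.imread('pics/t4.png'),np.zeros((300,400,3),np.uint8)])]))
E
```

```text
time: 19.27
ee_pos: [0.4897, -0.0832, 0.2662]
eef_rot: [0.78, -0.626, 0.0, -0.0]
ft_force: [0.1, -0.6, -0.9]
width: 0.0192
[ 0.48966402 -0.08324482  0.26624585] 0.019228290134572272
side [359. 176.] [315. 181.]
top [370. 271.] [358. 226.]
wrist [322. 477.] [320. 294.]
[340 179] [361 251]
```

View pics/s4.png

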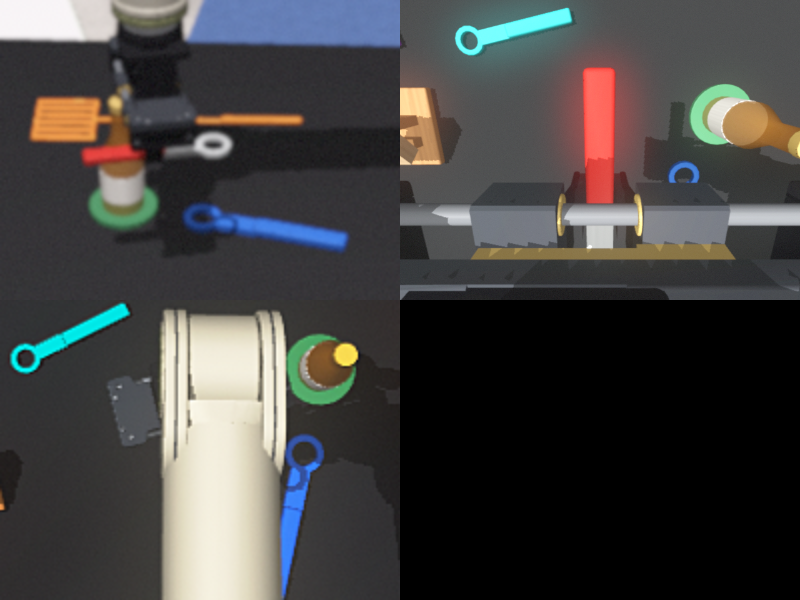

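Side crop: ring (212,145) free in the air, the handle looking level; the top camera is blocked by the arm but sees the cap (345,355). Measuring tilt, ring and cap.

```bash
cat > m2.py <<'E'
from h import *
def mask(c,lo,hi): return cv2.inRange(cv2.cvtColor(c['pixels'],cv2.COLOR_BGR2HSV),lo,hi)>0
def run(C,g):
    ax=np.array([np.cos(np.radians(12.8)),np.sin(np.radians(12.8))])
    for n in('side','wrist'):
        c=C[n]; P=cloud(c); ok=(c['z_map']>0)&(P[...,2]>.19)&(P[...,2]<.3)&(np.linalg.norm(P[...,:2]-g,axis=-1)<.17)
        red=(mask(c,(0,150,60),(6,255,255))|mask(c,(174,150,60),(179,255,255)))&ok; X=P[red]
        if len(X)<20: print(n,'few');continue
        s=(X[:,:2]-g)@ax; t=s>s.max()-.1
        print(n,'red',len(X),'s range',np.percentile(s,[1,99]).round(4),'z vs s slope',np.polyfit(s,X[:,2],1).round(4),'yaw',np.degrees(np.arctan(np.polyfit(X[:,0],X[:,1],1)[0])).round(2))
    c=C['side']; P=cloud(c); s=(P[...,:2]-g)@ax; l=(P[...,:2]-g)@np.array([-ax[1],ax[0]])
    m=mask(c,(0,0,110),(179,60,255))&(P[...,2]>.19)&(P[...,2]<.3)&(s<-.035)&(s>-.12)&(np.abs(l)<.04); X=P[m]
    ss=s[m]; print('steel',m.sum(),'z slope',np.polyfit(ss,X[:,2],1).round(4),'s min/max',ss.min().round(4),ss.max().round(4),'med z',np.median(X[:,2]).round(4))
    hole=cv2.findContours(m.astype(np.uint8),cv2.RETR_CCOMP,cv2.CHAIN_APPROX_NONE)
    for i,k in enumerate(hole[0]):
        M=cv2.moments(k)
        if cv2.contourArea(k)>8:
            ce=(M['m10']/M['m00'],M['m01']/M['m00']); print('  contour',cv2.contourArea(k),hole[2][0][i][3],np.round(ce,1))
            if hole[2][0][i][3]>=0:
                z=np.median(X[ss<-.06][:,2]); w=ray(c,ce,z-.004); print('  hole centre',w.round(4),'s',((w[:2]-g)@ax).round(4))
    for n in('top','side'):
        c=C[n]; m=mask(c,(18,120,110),(32,255,255)); P=cloud(c); m&=(P[...,2]>.165)&(P[...,2]<.205)&(np.hypot(P[...,0]-.546,P[...,1]+.273)<.06)
        if m.sum()<10: print(n,'cap few'); continue
        v,u=np.nonzero(m); print(n,'cap',m.sum(),P[m].mean(0).round(4),'ray .188',ray(c,(u.mean(),v.mean()),.188).round(4),'ray .183',ray(c,(u.mean(),v.mean()),.183).round(4))
E
python3 - <<'E'
from m2 import *
d=np.load('c1.npz'); C={n:{k:d[f'{n}_{k}'] for k in('pixels','z_map','K','R','t')} for n in('top','side','wrist')}
run(C,np.array([.4897,-.0832]))
E
```

```text
side red 203 s range [0.0122 0.0833] z vs s slope [-0.0009  0.2496] yaw 7.64
wrist red 10413 s range [-0.0085  0.0808] z vs s slope [0.0007 0.2499] yaw 12.19
steel 155 z slope [0.0389 0.2487] s min/max -0.0943 -0.0352 med z 0.2464Traceback (most recent call last):
  File "<stdin>", line 3, in <module>
  File "m2.py", line 18, in run
    ce=(M['m10']/M['m00'],M['m01']/M['m00']); print('  contour',cv2.contourArea(k),hole[2][0][i][3],np.round(ce,1))
                                                                                   ~~~~^^^
IndexError: tuple index out of range
```

```bash
sed -i 's/hole\[2\]\[0\]/hole[1][0]/g' m2.py
python3 - <<'E'
from m2 import *
d=np.load('c1.npz'); C={n:{k:d[f'{n}_{k}'] for k in('pixels','z_map','K','R','t')} for n in('top','side','wrist')}
run(C,np.array([.4897,-.0832]))
E
```

```text
side red 203 s range [0.0122 0.0833] z vs s slope [-0.0009  0.2496] yaw 7.64
wrist red 10413 s range [-0.0085  0.0808] z vs s slope [0.0007 0.2499] yaw 12.19
steel 155 z slope [0.0389 0.2487] s min/max -0.0943 -0.0352 med z 0.2464
  contour 158.0 -1 [345.1 176.8]
  contour 42.0 0 [346.  176.5]
  hole centre [ 0.4165 -0.1012  0.2423] s -0.0754
top cap 112 [ 0.5459 -0.2732  0.1879] ray .188 [ 0.5459 -0.2732  0.188 ] ray .183 [ 0.5464 -0.2742  0.183 ]
side cap 25 [ 0.5533 -0.2647  0.1833] ray .188 [ 0.5526 -0.2577  0.188 ] ray .183 [ 0.5534 -0.2651  0.183 ]
```

```bash
python3 -m creep '[{"x":0.005,"y":-0.007,"z":0,"spin":0},{"x":0.018,"y":-0.024,"z":0,"spin":0},{"x":0.038,"y":-0.05,"z":0,"spin":0},{"x":0.06,"y":-0.08,"z":0,"spin":0},{"x":0.084,"y":-0.112,"z":0,"spin":0},{"x":0.105,"y":-0.14,"z":0,"spin":0},{"x":0.12,"y":-0.16,"z":0,"spin":0},{"x":0.128,"y":-0.17,"z":-0.004,"spin":0},{"x":0.13,"y":-0.173,"z":-0.009,"spin":0},{"x":0.13,"y":-0.173,"z":-0.013,"spin":0},{"x":0.13,"y":-0.173,"z":-0.014,"spin":0},{"x":0.13,"y":-0.173,"z":-0.014,"spin":0}]'
python3 - <<'E'
from m2 import *
s=r.read_state(); print(s['ee_pos'],s['width'])
C={n:cam(n) for n in('side','top','wrist')}
try: run(C,np.array(s['ee_pos'][:2]))
except Exception as e: print(e)
c=C['side'];t=C['top']; u=proj(c,[.546,-.273,.2]).astype(int);v=proj(t,[.546,-.273,.2]).astype(int)
f=lambda i,u:cv2.resize(i[u[1]-75:u[1]+75,u[0]-100:u[0]+100],(800//2,300))
cv2.imwrite('pics/f.png',np.vstack([np.hstack([f(c['pixels'],u),f(t['pixels'],v)]),np.hstack([cv2.resize(C['wrist']['pixels'],(400,300)),cv2.resize(t['pixels'],(400,300))])]))
E
```

```text
time: 20.92
ee_pos: [0.6194, -0.2559, 0.2524]
eef_rot: [0.78, -0.625, 0.0, 0.0]
ft_force: [0.4, -0.5, -1.4]
width: 0.0194
[ 0.61938573 -0.25587293  0.25238931] 0.019419147775663764
side red 203 s range [-0.0089  0.0825] z vs s slope [-0.1326  0.2446] yaw -5.12
wrist red 10302 s range [-0.0077  0.0816] z vs s slope [0.0021 0.2378] yaw 12.21
steel 138 z slope [0.0272 0.2339] s min/max -0.0956 -0.0352 med z 0.2324
  contour 135.5 -1 [296.7 141.6]
  contour 31.5 0 [298.7 141.5]
  hole centre [ 0.5467 -0.2745  0.2279] s -0.075
top cap 24 [ 0.548  -0.269   0.1856] ray .188 [ 0.5478 -0.2685  0.188 ] ray .183 [ 0.5484 -0.2695  0.183 ]
side cap 65 [ 0.5456 -0.269   0.1844] ray .188 [ 0.545  -0.2637  0.188 ] ray .183 [ 0.5458 -0.271   0.183 ]
```

View pics/f.png

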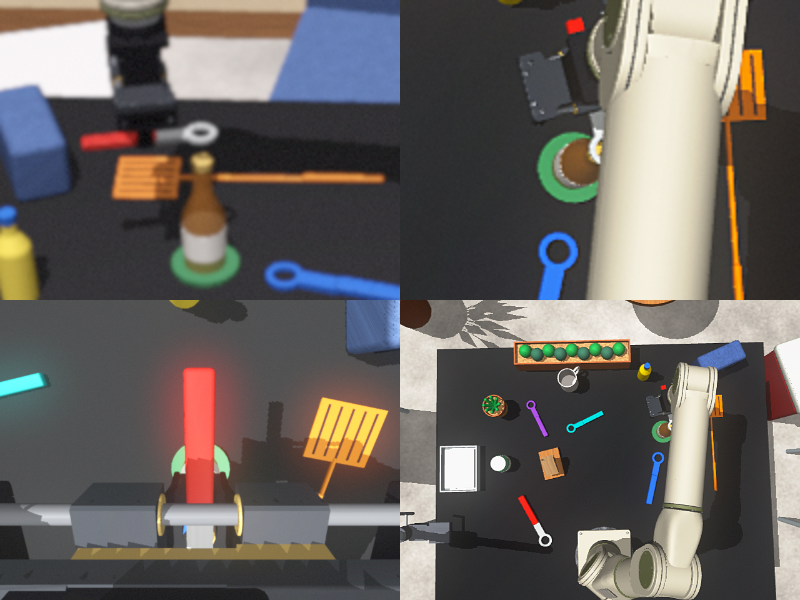

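Ring (200,132) sits directly above the cap (202,158) in the side crop, with a clear gap. The ring hole measures (0.547, −0.2745) against the cap at (0.546, −0.273). Bystanders are unmoved. Handing in.

```bash
python3 -c "
from bench import r
s=r.read_state();print(s['time'],abs(s['joint_vel']).max() if hasattr(s['joint_vel'],'max') else s['joint_vel']);print(r.close_job())"
```

```text
21.075 0.002679179216627258
the job is handed in; nothing more can be done
None
```

The job is done and handed in at about 21 s. The bottle stands upright on the coaster, released, and the opener is held level with its ring over the cap.

**How:** I moved the bottle by its neck and let it go on the coaster. I then drew the opener out along the holder's slope. The moves allow no tilting, so I laid the opener flat on clear table, gripped it again at 57 N and raised it level.

**Last checks:**
- **Centring:** the ring hole measured about 1–2 mm from the cap axis, with the ring's underside roughly 35–40 mm above the cap.
- **Level:** the handle's slope was 0.002 in the wrist view. The side camera's handle slope (−0.13) disagreed because the gripper hid part of the handle. Its slope fit on the steel (0.03) is coarse.
- **Cap position:** the last top-camera reading of the cap was 4–5 mm off because the arm and ring partly hid it, so I relied on the clear view taken just before.
- **At rest:** the arm was still, and the other things on the table looked unmoved.

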